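# Level the dice in a gift box and close its window lid

## Robot

A 6-joint arm with a two-finger parallel gripper is mounted at the origin on a cart in front of the work surface, level with it; the furniture and walls round the work are solid. World frame = base frame: x ahead of the robot, y to its left, z up, the work surface at z = 0. Lengths are in m, angles in degrees, forces in N, time in s.
With the tool pointing down it reaches from about 0.4 to 0.825 m from the base axis. Payload 7 kg.
Tool frame: the origin (TCP) lies at the very end of the fingers, on their centre line; the grasp point (between the pads) lies 19 mm behind it; z points along the fingers, y is the line along which they close (so a half turn about z gives the same grasp; the last joint's range is limited). The gripper opens to 88 mm and grips with 3 to 60 N. Pads are 19 mm wide; open, the fingers measure 130 mm over their backs; the gripper's body (78 mm by 193 mm) begins 47 mm behind the grasp point.
Start: joints at [-50.988, 20.546, 0.682, 0, -70.136, -16.507], TCP at [0.258, -0.624, 0.227] pointing down, gripper open.
Joint ranges: [-176.03, 176.03], [-82.01, 121.73], [-58.28, 71.71], [-173.87, 95.51], [-174.79, -0.11], [-173.66, 173.66]. Speed limits (degrees/s): [136.94, 136.94, 172.46, 180, 180, 180].

## Interface

Orientations are given as [roll, pitch, yaw] about the fixed x, y, z axes, in that order (R = Rz(yaw) Ry(pitch) Rx(roll)).
In Python, from plant import ctrl, cams, workorder gives the robot as it stands.
- The arm moves only by the tool play_rows, never from a script. Its argument "motion" is a list of rows, each an object of numbers: "x", "y", "z": the shift along the tool's x, y, z normalised to -1 to 1, where 1 is 0.025 m; "rx", "ry", "rz": the turn, a rotation vector about the tool's x, y, z normalised to -1 to 1, where 1 is 4 degrees. A call has 1 to 20 rows; each row shifts and turns the commanded pose from where the row before left it, along the tool's axes as they then stand; what a row does not reach is not made up. A row lasts 1/8 s, in which the tool goes at most 62.5 mm and 10.7 degrees, less where a joint would pass 70% of its speed; a pose out of reach is approached as far as the arm can. A call with a number of a shift or a turn outside -1 to 1 is refused whole. A call with a gripper value outside its range is refused whole. "fingers" is the opening, from -1 (shut) to 1 (fully open), set as the call begins (left out, the last holds). The fingers move at their own pace and stop on an object; the grip force is fixed at half the most. Time passes only in rows, so rows that do not move let the fingers close. It gives the time, the measured TCP pose, the force, the opening and the grip force at its end, in the units of the state.
- ctrl.get_obs(): the state, without advancing time (a new reading comes with each control period).
- cams.snapshot(name): name is "scene" or "side" or "wrist"; returns the picture (400x640x3 uint8, blue, green, red); there is no depth.
- cams.get_calibration(name): a dict with "vertical_fov" (degrees; the focal length in pixels is half the picture's height over the tangent of half this angle, whatever the lens; pixels are square), "cx", "cy" (the principal point, pixels), "position" and "rotation" of the camera in the world. Camera axes: x right, y up, looking along -z (the intrinsics and any distortion apply to the point x, -y, -z); pixel columns grow to the right and rows downward; lengths in m; the calibration is good to about 2 mm. A picture is of the moment at which its call begins: read the wrist's pose just before it. get_calibration takes no time and is no camera call; for the wrist camera it gives the pose at the moment of the call.
- workorder.close_job(): hands the job in; it is judged then, once.
The state is a dict: "clock": time; "joint_pos": joint angles; "qvel": joint speeds; "tau": joint torques, N m; "tool_pos": TCP position; "orientation": TCP orientation; "force": force on the tool from outside, world axes, zero at the start; "moment": the same for the moment, N m; "opening": finger opening in m; "gripper_force": force on a finger pad.
Only numpy, scipy, OpenCV 4.12 (cv2) and the standard library are available. Lean on these libraries where they do the work, as an engineer would, in place of code of your own. Each camera call takes 0.05 s, during which the arm holds its last target. There are 200 camera calls.

## Task

The ten big wooden dice were tipped into the gift box in a heap. Spread them out over the whole floor of the box in one even layer, all lying flat with none on top of another and no part of the floor left bare, then slide the window lid fully home over them. Leave the other things on the table where they are.

Things in the scene. Friction and masses are not known exactly. Their poses are not given: they have to be found in the camera images.
- riser: fixed low plywood stand, top 78 mm above the table, 270 mm deep (x) by 500 mm (y), axes as the world; origin at table height under its middle. The box stands on it
- box: fixed open wooden gift box on the riser; origin under its middle, on the riser's top; blue felt floor 8 mm above that. Inside 140 mm (its x) by 210 mm (its y); walls 9 mm thick, tops 53.5 mm above the origin. Side walls carry the lid grooves; at the +y end a solid block 32 mm long, 44 mm high, over which the lid comes in; full wall at the -y end
- lid (a joint): lid, 147 x 242 x 5 mm dark wood frame with clear pane, slides in the grooves along box y, underside 36 mm above the felt. Value = metres open: 0 fully home against the -y wall, 0.210 fully open (floor uncovered, lid sticks out past the +y end). Its inner edge is at box y = -0.105 + value. Starts 0.165 to 0.205 open, stays where left, slides with about 1.2 N
- lid_pull (a point): centre of the pull, a light wood bar on the lid near its outer (+y) end: 70 mm (box x) by 12 mm (box y), from 49 to 66 mm above the box's origin; can be pushed from either side. Box y = 0.124 m with the lid home
- die_1: pale wooden die, a 30 mm cube with rounded edges and flat pips, about 19 g; origin at its centre. Starts in the heap in the box (six on the felt, three on those, one on top)
- die_2: dark wooden die, a 30 mm cube with rounded edges and flat pips, about 19 g; origin at its centre. Starts in the heap in the box (six on the felt, three on those, one on top)
- die_3: pale wooden die, a 30 mm cube with rounded edges and flat pips, about 19 g; origin at its centre. Starts in the heap in the box (six on the felt, three on those, one on top)
- die_4: dark wooden die, a 30 mm cube with rounded edges and flat pips, about 19 g; origin at its centre. Starts in the heap in the box (six on the felt, three on those, one on top)
- die_5: pale wooden die, a 30 mm cube with rounded edges and flat pips, about 19 g; origin at its centre. Starts in the heap in the box (six on the felt, three on those, one on top)
- die_6: dark wooden die, a 30 mm cube with rounded edges and flat pips, about 19 g; origin at its centre. Starts in the heap in the box (six on the felt, three on those, one on top)
- die_7: pale wooden die, a 30 mm cube with rounded edges and flat pips, about 19 g; origin at its centre. Starts in the heap in the box (six on the felt, three on those, one on top)
- die_8: dark wooden die, a 30 mm cube with rounded edges and flat pips, about 19 g; origin at its centre. Starts in the heap in the box (six on the felt, three on those, one on top)
- die_9: pale wooden die, a 30 mm cube with rounded edges and flat pips, about 19 g; origin at its centre. Starts in the heap in the box (six on the felt, three on those, one on top)
- die_10: dark wooden die, a 30 mm cube with rounded edges and flat pips, about 19 g; origin at its centre. Starts in the heap in the box (six on the felt, three on those, one on top)
- zone_1 (a point): centre of one of the six equal parts (70 x 70 mm) of the box floor, 15 mm above the felt: box x -35 mm, box y -70 mm
- zone_2 (a point): centre of one of the six equal parts (70 x 70 mm) of the box floor, 15 mm above the felt: box x -35 mm, box y 0 mm
- zone_3 (a point): centre of one of the six equal parts (70 x 70 mm) of the box floor, 15 mm above the felt: box x -35 mm, box y 70 mm
- zone_4 (a point): centre of one of the six equal parts (70 x 70 mm) of the box floor, 15 mm above the felt: box x +35 mm, box y -70 mm
- zone_5 (a point): centre of one of the six equal parts (70 x 70 mm) of the box floor, 15 mm above the felt: box x +35 mm, box y 0 mm
- zone_6 (a point): centre of one of the six equal parts (70 x 70 mm) of the box floor, 15 mm above the felt: box x +35 mm, box y 70 mm
- card_deck: stack of blank white tag cards, 66 x 95 x 16 mm, bystander; origin under its middle
- tape_black: small roll of black tape lying flat, 58 mm across, 19 mm high, bystander; origin under its middle
- staple_pack: pale carton packet, 55 x 100 x 38 mm, bystander; origin under its middle
Things that resemble listed ones, but are neither listed nor needed, are in the scene too. Leave any green look-alike of the die_10 alone.

How it is judged:
By the outcome, as a careful person would: the job done as asked, in the order asked, and still so for the second after the job is handed in, with the robot touching nothing.
It also fails if it takes over 72 s, if anything falls off the work surface, if the arm or the gripper's body presses on something with over 40 N, if the wrist force passes 120 N, or if a joint passes its speed limit or range.

## Working session

There is one attempt and no reset: what is moved stays moved. The work goes in short steps, Python scripts to look and compute and a tool call to move; the robot and the scene stay as the last step left them, time stands still between calls to the robot, and variables do not carry over. Pictures are saved under pics/ and viewed, at most 10 in all, crops included, and the job is handed in when it is done.

Besides the shell and the picture viewer there is one more tool, called after ">>>" as name(argument=value, ...) on one line, values as JSON. play_rows: Moves the arm, as the interface text tells. Its arguments: {"type":"object","properties":{"motion":{"type":"array"},"fingers":{"type":"number"}},"required":["motion"]}

```bash
mkdir -p pics; ls
python3 - <<'E'
from plant import ctrl,cams
import cv2,numpy as np
o=ctrl.get_obs();print({k:np.round(v,3).tolist() for k,v in o.items()})
ims=[cams.snapshot(n) for n in("scene","side")]
for n,i in zip(("scene","side"),ims):
  cv2.imwrite(f"pics/{n}0.png",i)
for n in("scene","side","wrist"):
  c=cams.get_calibration(n);print(n,c)
E
```

```text
pics
{'clock': 0.0, 'joint_pos': [-50.987, 20.593, 0.634, -0.021, -70.138, -16.507], 'qvel': [0.041, 0.012, 0.01, -0.02, 0.101, 0.027], 'tau': [-0.001, -58.271, 29.305, 6.997, 0.007, -0.0], 'tool_pos': [0.258, -0.623, 0.226], 'orientation': [179.902, -0.009, -157.501], 'force': [-1.123, 0.322, -0.016], 'moment': [-0.033, -0.0, 0.015], 'gripper_force': 0.0, 'opening': 0.088}
scene {'vertical_fov': 52.91131605437636, 'cx': 323.323908151043, 'cy': 201.5634773879117, 'position': array([0.14386342, 0.12508183, 0.77355284]), 'rotation': array([  39.56741486,    0.37756672, -121.58993428])}
side {'vertical_fov': 48.45355777105114, 'cx': 323.6298205924627, 'cy': 200.15055232122498, 'position': array([0.20885792, 0.55853087, 0.74089916]), 'rotation': array([  53.76920763,   -0.63163126, -151.31972728])}
wrist {'vertical_fov': 65.62658470898906, 'cx': 325.00364296124343, 'cy': 197.42602665240238, 'position': array([ 0.19150443, -0.65256193,  0.38376783]), 'rotation': array([-1.55085995e+01, -2.71057032e-02,  1.12454147e+02])}
```

View pics/scene0.png

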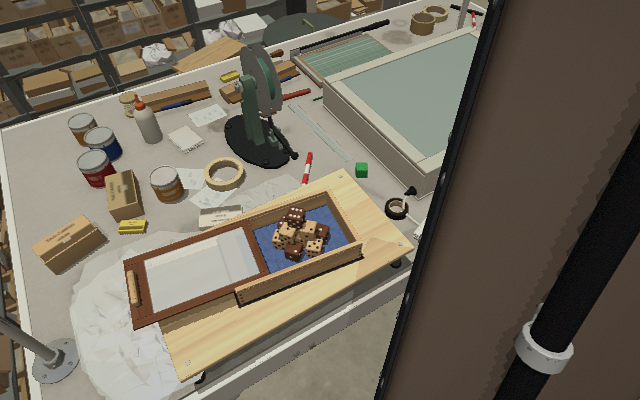

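View pics/side0.png

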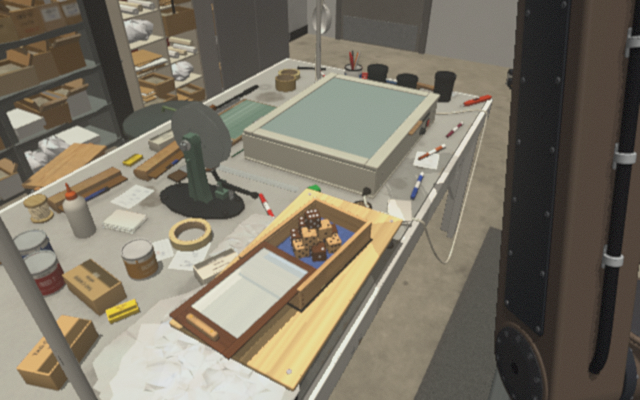

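Scene view: heap near (300,235) in the box, lid to the left with its pull at (132,287), tape roll at (396,208), green look-alike at (361,170). Side view: heap near (315,235), pull at (203,325). Next I make helpers and an enlarged crop to fit the box pose.

```bash
cat > h.py <<'E'
import numpy as np,cv2
from scipy.spatial.transform import Rotation as Ro
from plant import ctrl,cams
def cam(n): 
    c=cams.get_calibration(n); c['R']=Ro.from_euler('xyz',c['rotation'],degrees=True).as_matrix() ; c['f']=200/np.tan(np.radians(c['vertical_fov']/2)); return c
def proj(c,P):
    q=(np.atleast_2d(P)-c['position'])@c['R']
    return np.c_[c['cx']+c['f']*q[:,0]/-q[:,2], c['cy']-c['f']*q[:,1]/-q[:,2]]
def ray(c,uv):
    uv=np.atleast_2d(uv).astype(float)
    d=np.c_[(uv[:,0]-c['cx'])/c['f'],-(uv[:,1]-c['cy'])/c['f'],-np.ones(len(uv))]@c['R'].T
    return d
def onz(c,uv,z):
    d=ray(c,uv); return c['position']+d*((z-c['position'][2])/d[:,2])[:,None]
def tri(cu):
    A=np.zeros((3,3));b=np.zeros(3)
    for c,uv in cu:
        d=ray(c,uv)[0];d/=np.linalg.norm(d);M=np.eye(3)-np.outer(d,d);A+=M;b+=M@c['position']
    return np.linalg.solve(A,b)
E
python3 - <<'E'
import cv2,numpy as np
from h import *
a=cv2.imread('pics/scene0.png');b=cv2.imread('pics/side0.png')
m=np.vstack([cv2.resize(a[180:340,110:376],None,fx=2.5,fy=2.5,interpolation=2)[:, :640],np.zeros((0,640,3),np.uint8)])
A=cv2.resize(a[170:340,115:385],(800,504),interpolation=2)
cv2.imwrite('pics/c1.png',cv2.resize(a[175:335,115:382],(800,480),interpolation=2))
cv2.imwrite('pics/c2.png',cv2.resize(b[185:365,165:405],(800,600),interpolation=2))
E
```

```text
(no output)
```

View pics/c1.png

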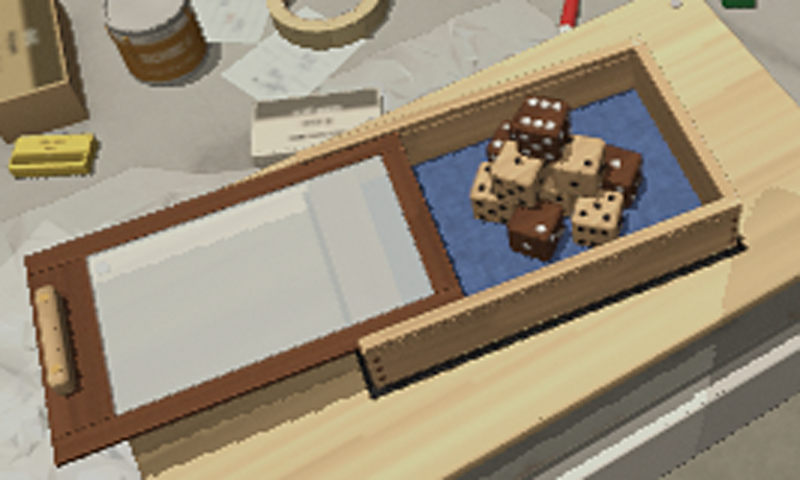

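View pics/c2.png

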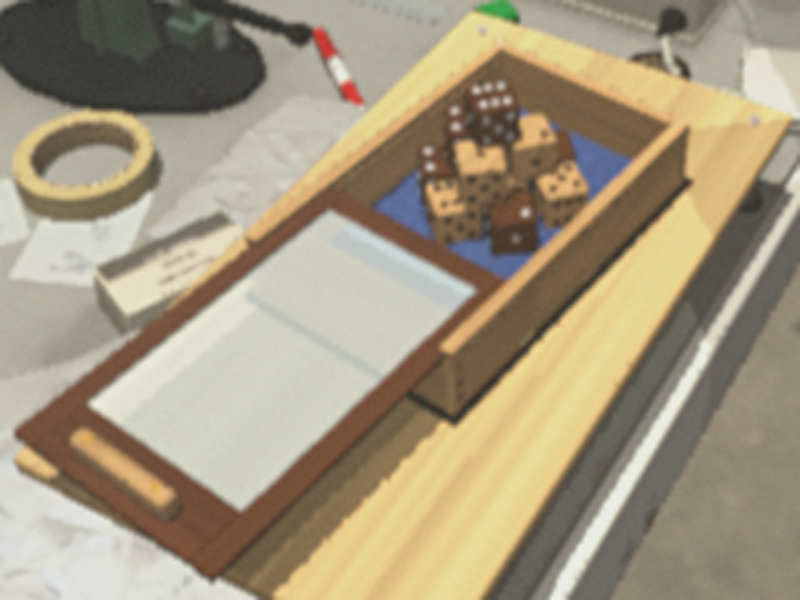

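Run:
```python
from h import *
from scipy.optimize import least_squares
S=cam('scene');D=cam('side')
s1=lambda p:(115+p[0]/2.996,175+p[1]/3.0); s2=lambda p:(165+p[0]/3.333,185+p[1]/3.333)
P={'nearMy':((740,203),(686,125)),'farMy':((640,42),(503,48)),'nearPy':((361,347),(443,352)),'lidFar':((25,255),(18,432)),'lidNear':((57,465),(213,578)),'pull':((55,338),(125,472)),'lidInNear':((463,297),(500,280)),'topdie':((543,98),(492,82))}
for k,(a,b) in P.items(): print(k,tri([(S,s1(a)),(D,s2(b))]).round(4))
z=.078
def W(p,x,y,h):
    c,s=np.cos(p[2]),np.sin(p[2]);return np.array([p[0]+c*x-s*y,p[1]+s*x+c*y,z+h])
def pts(p):
    v=p[3]
    return {'nearMy':W(p,-.079,-.114,.0535),'farMy':W(p,.079,-.114,.0535),'nearPy':W(p,-.079,.137,.0535),'lidFar':W(p,.0735,.137+v,.049),'lidNear':W(p,-.0735,.137+v,.049),'pull':W(p,0,.124+v,.064)}
def res(p):
    r=[]
    for k,w in pts(p).items():
        r+=list(proj(S,w)[0]-s1(P[k][0]))+list(proj(D,w)[0]-s2(P[k][1]))
    return r
f=least_squares(res,[.6,-.1,0,.19],loss='soft_l1');print(f.x,np.degrees(f.x[2]),np.round(res(f.x),1))
```

```text
nearMy [ 0.4767 -0.1623  0.1233]
farMy [ 0.6275 -0.1812  0.1214]
nearPy [0.5118 0.0873 0.1244]
lidFar [0.678  0.241  0.1248]
lidNear [0.5343 0.2603 0.1234]
pull [0.6054 0.2387 0.1337]
lidInNear [0.5135 0.0199 0.1195]
topdie [ 0.5764 -0.0768  0.18  ]
[ 0.56419363 -0.05570079 -0.1317651   0.17249474] -7.5495841310339715 [ 0.3  0.6  2.  -1.  -0.6 -2.2 -0.8 -3.4 -0.8  2.   3.1  0.5 -0.4  0.3
 -0.9 -1.2 -0.8  0.3  0.9 -0.4 -1.1 -1.2  0.4 -2.9]
```

```bash
cat >> h.py <<'E'
def plan(target,yaw,n,start=None,yaw0=None):
    """constant tool-frame row (normalised) reaching target/yaw in n rows, tool down"""
    o=ctrl.get_obs()
    p=np.array(o['tool_pos'] if start is None else start,float); y0=o['orientation'][2] if yaw0 is None else yaw0
    dy=(yaw-y0+180)%360-180
    R=lambda y:Ro.from_euler('xyz',[180,0,y],degrees=True).as_matrix()
    M=sum(R(y0+dy*k/n) for k in range(n))
    v=np.linalg.solve(M,np.array(target)-p)/.025
    print('n',n,'x %.3f y %.3f z %.3f'%tuple(v),'rz %.3f'%(-dy/n/4), 'MAX' if max(abs(v).max(),abs(dy/n/4))>1 else '')
E
python3 -c "
from h import *
plan([.57,-.01,.28],-97.5,20);plan([.57,-.01,.28],-97.5,24);plan([.57,-.01,.28],-97.5,28)"
```

```text
n 20 x -1.409 y 0.301 z -0.109 rz -0.750 MAX
n 24 x -1.175 y 0.245 z -0.090 rz -0.625 MAX
n 28 x -1.008 y 0.207 z -0.078 rz -0.536 MAX
```

>>> play_rows(motion=[{"x": -0.94,"y": 0.193,"z": -0.073,"rz": -0.5},{"x": -0.94,"y": 0.193,"z": -0.073,"rz": -0.5},{"x": -0.94,"y": 0.193,"z": -0.073,"rz": -0.5},{"x": -0.94,"y": 0.193,"z": -0.073,"rz": -0.5},{"x": -0.94,"y": 0.193,"z": -0.073,"rz": -0.5},{"x": -0.94,"y": 0.193,"z": -0.073,"rz": -0.5},{"x": -0.94,"y": 0.193,"z": -0.073,"rz": -0.5},{"x": -0.94,"y": 0.193,"z": -0.073,"rz": -0.5},{"x": -0.94,"y": 0.193,"z": -0.073,"rz": -0.5},{"x": -0.94,"y": 0.193,"z": -0.073,"rz": -0.5},{"x": -0.94,"y": 0.193,"z": -0.073,"rz": -0.5},{"x": -0.94,"y": 0.193,"z": -0.073,"rz": -0.5},{"x": -0.94,"y": 0.193,"z": -0.073,"rz": -0.5},{"x": -0.94,"y": 0.193,"z": -0.073,"rz": -0.5},{"x": -0.94,"y": 0.193,"z": -0.073,"rz": -0.5}])

```text
$.motion[0]: bad value
```

>>> play_rows(motion=[{"x": -0.94,"y": 0.193,"z": -0.073,"rz": -0.5},{"x": -0.94,"y": 0.193,"z": -0.073,"rz": -0.5},{"x": -0.94,"y": 0.193,"z": -0.073,"rz": -0.5},{"x": -0.94,"y": 0.193,"z": -0.073,"rz": -0.5},{"x": -0.94,"y": 0.193,"z": -0.073,"rz": -0.5},{"x": -0.94,"y": 0.193,"z": -0.073,"rz": -0.5},{"x": -0.94,"y": 0.193,"z": -0.073,"rz": -0.5},{"x": -0.94,"y": 0.193,"z": -0.073,"rz": -0.5},{"x": -0.94,"y": 0.193,"z": -0.073,"rz": -0.5},{"x": -0.94,"y": 0.193,"z": -0.073,"rz": -0.5},{"x": -0.94,"y": 0.193,"z": -0.073,"rz": -0.5},{"x": -0.94,"y": 0.193,"z": -0.073,"rz": -0.5},{"x": -0.94,"y": 0.193,"z": -0.073,"rz": -0.5},{"x": -0.94,"y": 0.193,"z": -0.073,"rz": -0.5},{"x": -0.94,"y": 0.193,"z": -0.073,"rz": -0.5},{}])

```text
$.motion[0]: bad value
```

Run:
```python
from h import *
c=cam('wrist');i=cams.snapshot('wrist');cv2.imwrite('pics/w1.png',i)
np.savez('w1.npz',position=c['position'],R=c['R'],f=c['f'],cx=c['cx'],cy=c['cy'])
print(c['position'],c['rotation'],{k:np.round(v,3).tolist() for k,v in ctrl.get_obs().items() if k in('clock','tool_pos','orientation','force')})
```

```text
[ 0.19150443 -0.65256193  0.38376783] [-1.55085995e+01 -2.71057032e-02  1.12454147e+02] {'clock': 0.15, 'tool_pos': [0.258, -0.623, 0.226], 'orientation': [179.924, -0.009, -157.5], 'force': [0.53, -1.035, 0.551]}
```

View pics/w1.png

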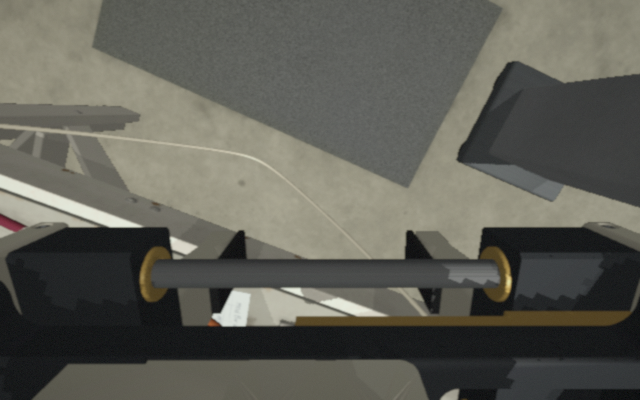

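This view (still at the start pose, as the move was refused) shows floor and cables; the gripper fills rows below 230, so useful targets must lie in rows 0–225. Retrying with all keys.

>>> play_rows(motion=[{"x": -0.94,"y": 0.193,"z": -0.073,"rx": 0,"ry": 0,"rz": -0.5}])

```text
clock: 0.28
tool_pos: [0.2775, -0.6101, 0.2277]
orientation: [179.9, -0.0, -155.5]
force: [0.4, -0.6, -0.3]
opening: 0.0879
gripper_force: 0.0
```

>>> play_rows(motion=[{"x": -0.94,"y": 0.193,"z": -0.073,"rx": 0,"ry": 0,"rz": -0.5},{"x": -0.94,"y": 0.193,"z": -0.073,"rx": 0,"ry": 0,"rz": -0.5},{"x": -0.94,"y": 0.193,"z": -0.073,"rx": 0,"ry": 0,"rz": -0.5},{"x": -0.94,"y": 0.193,"z": -0.073,"rx": 0,"ry": 0,"rz": -0.5},{"x": -0.94,"y": 0.193,"z": -0.073,"rx": 0,"ry": 0,"rz": -0.5},{"x": -0.94,"y": 0.193,"z": -0.073,"rx": 0,"ry": 0,"rz": -0.5},{"x": -0.94,"y": 0.193,"z": -0.073,"rx": 0,"ry": 0,"rz": -0.5},{"x": -0.94,"y": 0.193,"z": -0.073,"rx": 0,"ry": 0,"rz": -0.5},{"x": -0.94,"y": 0.193,"z": -0.073,"rx": 0,"ry": 0,"rz": -0.5},{"x": -0.94,"y": 0.193,"z": -0.073,"rx": 0,"ry": 0,"rz": -0.5},{"x": -0.94,"y": 0.193,"z": -0.073,"rx": 0,"ry": 0,"rz": -0.5},{"x": -0.94,"y": 0.193,"z": -0.073,"rx": 0,"ry": 0,"rz": -0.5},{"x": -0.94,"y": 0.193,"z": -0.073,"rx": 0,"ry": 0,"rz": -0.5},{"x": -0.94,"y": 0.193,"z": -0.073,"rx": 0,"ry": 0,"rz": -0.5}])

```text
clock: 2.02
tool_pos: [0.497, -0.3566, 0.2542]
orientation: [-180.0, 0.0, -127.3]
force: [0.8, -0.4, -0.4]
opening: 0.0878
gripper_force: 0.0
```

>>> play_rows(motion=[{"x": -0.94,"y": 0.193,"z": -0.073,"rx": 0,"ry": 0,"rz": -0.5},{"x": -0.94,"y": 0.193,"z": -0.073,"rx": 0,"ry": 0,"rz": -0.5},{"x": -0.94,"y": 0.193,"z": -0.073,"rx": 0,"ry": 0,"rz": -0.5},{"x": -0.94,"y": 0.193,"z": -0.073,"rx": 0,"ry": 0,"rz": -0.5},{"x": -0.94,"y": 0.193,"z": -0.073,"rx": 0,"ry": 0,"rz": -0.5},{"x": -0.94,"y": 0.193,"z": -0.073,"rx": 0,"ry": 0,"rz": -0.5},{"x": -0.94,"y": 0.193,"z": -0.073,"rx": 0,"ry": 0,"rz": -0.5},{"x": -0.94,"y": 0.193,"z": -0.073,"rx": 0,"ry": 0,"rz": -0.5},{"x": -0.94,"y": 0.193,"z": -0.073,"rx": 0,"ry": 0,"rz": -0.5},{"x": -0.94,"y": 0.193,"z": -0.073,"rx": 0,"ry": 0,"rz": -0.5},{"x": -0.94,"y": 0.193,"z": -0.073,"rx": 0,"ry": 0,"rz": -0.5},{"x": -0.94,"y": 0.193,"z": -0.073,"rx": 0,"ry": 0,"rz": -0.5},{"x": -0.94,"y": 0.193,"z": -0.073,"rx": 0,"ry": 0,"rz": -0.5},{"x": -0.94,"y": 0.193,"z": -0.073,"rx": 0,"ry": 0,"rz": -0.5},{"x": -0.94,"y": 0.193,"z": -0.073,"rx": 0,"ry": 0,"rz": -0.5}])

```text
clock: 3.9
tool_pos: [0.569, -0.0084, 0.2816]
orientation: [-180.0, 0.0, -97.3]
force: [0.6, 0.6, 0.5]
opening: 0.0877
gripper_force: 0.0
```

Run:
```python
from h import *
c=cam('wrist');i=cams.snapshot('wrist');cv2.imwrite('pics/w2.png',i)
np.savez('w2.npz',position=c['position'],R=c['R'],f=c['f'],cx=c['cx'],cy=c['cy'])
cv2.imwrite('pics/w2c.png',cv2.resize(i[0:240,150:470],(800,600),interpolation=2))
print(c['position'],c['rotation'],{k:np.round(v,3).tolist() for k,v in ctrl.get_obs().items() if k in('clock','tool_pos','orientation','force','qvel')})
```

```text
[ 0.55935608 -0.08135229  0.4396329 ] [-1.54667496e+01  8.06311475e-02  1.72665028e+02] {'clock': 3.95, 'qvel': [-1.954, 0.202, 0.323, 0.352, 0.232, 0.57], 'tool_pos': [0.569, -0.006, 0.282], 'orientation': [-179.946, 0.064, -97.147], 'force': [0.006, 0.84, 0.993]}
```

View pics/w2c.png

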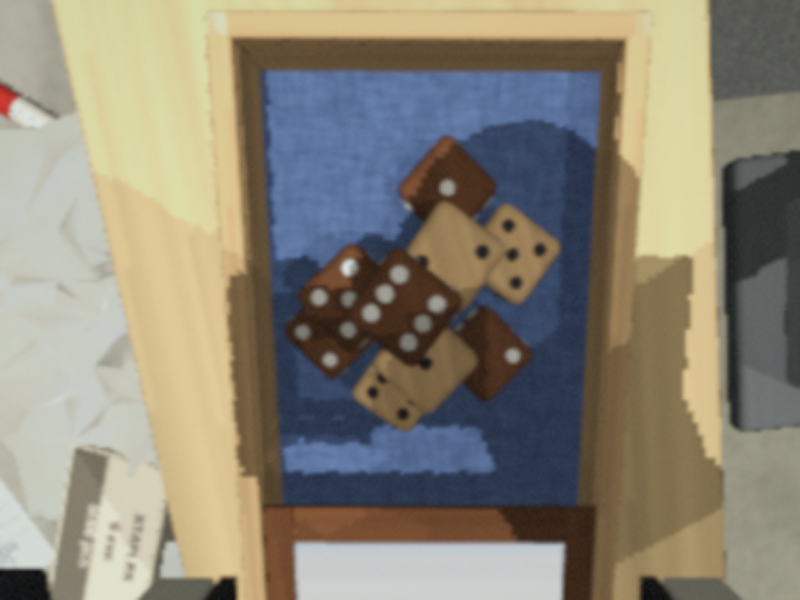

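Crop of the wrist view (2.5x, offset 150,0): box opening with felt corners at (263,70)/(602,70), lid's inner edge at row 505, top die dark (408,305), second layer pale (455,245), pale (430,365), dark (345,285); floor dice (447,187), (518,253), (490,352), (390,395), (330,335), one hidden.

```bash
cat >> h.py <<'E'
def saved(f): return {k:v for k,v in np.load(f).items()}
E
python3 - <<'E'
from h import *
c=saved('w2.npz'); U=lambda p:(150+p[0]/2.5,p[1]/2.5)
rim=[(210,12),(648,12)];inn=[(235,40),(623,40)];felt=[(263,70),(602,70)];lid=[(265,505),(595,505)]
for n,ps,z in(('rim',rim,.1315),('inn',inn,.1315),('felt',felt,.086),('lid',lid,.127)):
    P=onz(c,[U(p) for p in ps],z);d=P[1]-P[0];print(n,P.round(4).tolist(),'w',np.linalg.norm(d).round(4),'ang',np.degrees(np.arctan2(-d[1],-d[0])).round(2))
dice={'I':((408,305),.176),'G':((455,245),.146),'H':((430,365),.146),'F':((345,285),.146),'A':((447,187),.116),'B':((518,253),.116),'C':((490,352),.116)}
for k,(p,z) in dice.items(): print(k,onz(c,[U(p)],z)[0].round(4))
E
```

```text
rim [[0.6276, -0.1815, 0.1315], [0.4748, -0.1617, 0.1315]] w 0.1541 ang -7.36
inn [[0.6206, -0.1717, 0.1315], [0.4841, -0.1541, 0.1315]] w 0.1377 ang -7.36
felt [[0.6204, -0.1727, 0.086], [0.4822, -0.1549, 0.086]] w 0.1393 ang -7.35
lid [[0.6434, 0.0001, 0.127], [0.5059, 0.0177, 0.127]] w 0.1386 ang -7.31
I [ 0.5705 -0.0744  0.176 ]
G [ 0.552  -0.0923  0.146 ]
H [ 0.5665 -0.0509  0.146 ]
F [ 0.5936 -0.0836  0.146 ]
A [ 0.5517 -0.1153  0.116 ]
B [ 0.5267 -0.0872  0.116 ]
C [ 0.5421 -0.0499  0.116 ]
```

Run:
```python
from h import *
from scipy.optimize import least_squares
S=cam('scene');D=cam('side');Wc=saved('w2.npz')
s1=lambda p:(115+p[0]/2.996,175+p[1]/3.0); s2=lambda p:(165+p[0]/3.333,185+p[1]/3.333); s3=lambda p:(150+p[0]/2.5,p[1]/2.5)
O=[('nearMy',S,s1((740,203))),('farMy',S,s1((640,42))),('nearPy',S,s1((361,347))),('lidFar',S,s1((25,255))),('lidNear',S,s1((57,465))),('pull',S,s1((55,338))),
('nearMy',D,s2((686,125))),('farMy',D,s2((503,48))),('nearPy',D,s2((443,352))),('lidFar',D,s2((18,432))),('lidNear',D,s2((213,578))),('pull',D,s2((125,472))),
('farMy',Wc,s3((210,12))),('nearMy',Wc,s3((648,12))),('feltF',Wc,s3((263,70))),('feltN',Wc,s3((602,70))),('lidIF',Wc,s3((265,505))),('lidIN',Wc,s3((595,505)))]
def W(p,x,y,h):
    c,s=np.cos(p[2]),np.sin(p[2]);return np.array([p[0]+c*x-s*y,p[1]+s*x+c*y,p[4]+h])
def pts(p):
    v=p[3]
    return {'nearMy':W(p,-.079,-.114,.0535),'farMy':W(p,.079,-.114,.0535),'nearPy':W(p,-.079,.137,.0535),'lidFar':W(p,.0735,.137+v,.049),'lidNear':W(p,-.0735,.137+v,.049),'pull':W(p,0,.124+v,.064),
    'feltF':W(p,.07,-.105,.008),'feltN':W(p,-.07,-.105,.008),'lidIF':W(p,.07,-.105+v,.049),'lidIN':W(p,-.07,-.105+v,.049)}
def res(p,only=None):
    P=pts(p);return np.concatenate([proj(c,P[k])[0]-uv for k,c,uv in O if only is None or c in only])
for only in ([S],[D],[S,D],None):
  O_=O
  def r(p): 
    P=pts(p);return np.concatenate([proj(c,P[k])[0]-uv for k,c,uv in O if only is None or any(c is q for q in only)])
  f=least_squares(r,[.56,-.05,-.13,.17,.078],loss='soft_l1');print(f.x.round(4),np.degrees(f.x[2]).round(2),f.fun.round(1).tolist())
```

```text
[ 0.5695 -0.0593 -0.1326  0.1769  0.0685] -7.6 [-0.1, 0.6, -0.5, -1.5, 0.8, 1.1, 0.4, 0.7, -0.1, -0.3, -0.4, -1.2]
[ 0.5756 -0.0741 -0.1358  0.1813  0.0547] -7.78 [-0.0, 1.1, -0.9, -0.8, 2.9, 0.3, 0.1, 0.4, -0.6, 0.1, 0.1, -1.5]
[ 0.5675 -0.058  -0.1312  0.1742  0.0719] -7.52 [0.1, 0.5, -0.6, -1.7, 0.3, 1.5, 0.7, 0.6, 0.4, -0.1, -0.0, -1.2, 0.8, 0.0, -1.6, -2.2, 2.3, 1.3, -1.4, 0.1, -0.2, 0.7, -0.4, -1.6]
[ 0.5659 -0.0601 -0.1325  0.1763  0.0728] -7.59 [1.5, 0.5, 0.7, -1.8, 1.6, 1.4, 0.7, 0.7, 0.3, 0.1, -0.0, -1.1, 2.0, -0.5, -0.5, -2.8, 3.6, 0.6, -1.0, -0.0, 0.2, 0.7, 0.0, -1.8, -0.5, -0.4, 0.9, 0.4, 0.0, 0.7, -1.4, 1.3, 0.0, -0.1, -0.9, 0.5]
```

```bash
cat >> h.py <<'E'
B0=np.array([.5659,-.0601]);BY=np.radians(-7.59);BR=np.array([[np.cos(BY),-np.sin(BY)],[np.sin(BY),np.cos(BY)]])
def w2b(p): return (np.atleast_2d(p)[:,:2]-B0)@BR
def b2w(x,y): return B0+BR@np.array([x,y])
E
python3 - <<'E'
from h import *
S=cam('scene');D=cam('side');c=saved('w2.npz')
s1=lambda p:(115+p[0]/2.996,175+p[1]/3.0); s2=lambda p:(165+p[0]/3.333,185+p[1]/3.333); U=lambda p:(150+p[0]/2.5,p[1]/2.5)
p=[(S,s1((544,106))),(D,s2((493,92))),(c,U((406,308)))]
print('I top',tri(p).round(4),tri(p[:2]).round(4),tri(p[::2]).round(4),tri(p[1:]).round(4))
f=.080
for k,(q,z) in {'I':((404,307),f+.09),'G':((454,250),f+.06),'H':((430,365),f+.06),'F':((345,290),f+.06),'A':((447,187),f+.03),'B':((518,253),f+.03),'C':((490,352),f+.03),'D':((390,390),f+.03),'E':((333,338),f+.03)}.items():
    P=onz(c,[U(q)],z)[0];print(k,P.round(4),(w2b(P)[0]*1000).round(0))
# I edge yaw from pips
P=onz(c,[U(q) for q in((399,273),(371,312),(437,303),(408,342))],f+.09)
for a,b in((0,1),(2,3),(0,2),(1,3)): d=P[b]-P[a];print(np.degrees(np.arctan2(d[1],d[0])).round(1))
I=onz(c,[U((404,307))],f+.09)[0]
plan([*I[:2],.185],-134,9)
E
```

```text
I top [ 0.5724 -0.0738  0.1764] [ 0.5757 -0.0767  0.1725] [ 0.5709 -0.0738  0.1817] [ 0.5719 -0.0732  0.1749]
I [ 0.5721 -0.0738  0.17  ] [  8. -13.]
G [ 0.5524 -0.0909  0.14  ] [ -9. -32.]
H [ 0.5667 -0.0503  0.14  ] [-1. 10.]
F [ 0.5946 -0.0819  0.14  ] [ 31. -18.]
A [ 0.5516 -0.1159  0.11  ] [ -7. -57.]
B [ 0.5261 -0.0873  0.11  ] [-36. -32.]
C [ 0.5417 -0.0493  0.11  ] [-25.   8.]
D [ 0.5857 -0.0389  0.11  ] [17. 24.]
E [ 0.6062 -0.0634  0.11  ] [40.  2.]
45.4
45.2
135.2
133.8
n 9 x 0.274 y -0.134 z 0.431 rz 1.024 MAX
```

```bash
python3 -c "
from h import *
plan([.572,-.074,.19],-135,10)"
```

```text
n 10 x 0.246 y -0.123 z 0.368 rz 0.946
```

>>> play_rows(motion=[{"x": 0.246,"y": -0.123,"z": 0.368,"rx": 0,"ry": 0,"rz": 0.946},{"x": 0.246,"y": -0.123,"z": 0.368,"rx": 0,"ry": 0,"rz": 0.946},{"x": 0.246,"y": -0.123,"z": 0.368,"rx": 0,"ry": 0,"rz": 0.946},{"x": 0.246,"y": -0.123,"z": 0.368,"rx": 0,"ry": 0,"rz": 0.946},{"x": 0.246,"y": -0.123,"z": 0.368,"rx": 0,"ry": 0,"rz": 0.946},{"x": 0.246,"y": -0.123,"z": 0.368,"rx": 0,"ry": 0,"rz": 0.946},{"x": 0.246,"y": -0.123,"z": 0.368,"rx": 0,"ry": 0,"rz": 0.946},{"x": 0.246,"y": -0.123,"z": 0.368,"rx": 0,"ry": 0,"rz": 0.946},{"x": 0.246,"y": -0.123,"z": 0.368,"rx": 0,"ry": 0,"rz": 0.946},{"x": 0.246,"y": -0.123,"z": 0.368,"rx": 0,"ry": 0,"rz": 0.946},{"x": 0,"y": 0,"z": 0.78,"rx": 0,"ry": 0,"rz": 0},{"x": 0,"y": 0,"z": 0.78,"rx": 0,"ry": 0,"rz": 0},{"x": 0,"y": 0,"z": 0,"rx": 0,"ry": 0,"rz": 0}], fingers=0.36)

```text
clock: 5.58
tool_pos: [0.5706, -0.0772, 0.1492]
orientation: [179.9, -0.1, -135.2]
force: [-0.3, 0.6, -0.5]
opening: 0.0596
gripper_force: 0.0
```

>>> play_rows(motion=[{"x": 0,"y": 0,"z": 0,"rx": 0,"ry": 0,"rz": 0},{"x": 0,"y": 0,"z": 0,"rx": 0,"ry": 0,"rz": 0},{"x": 0,"y": 0,"z": 0,"rx": 0,"ry": 0,"rz": 0}], fingers=-1)

```text
clock: 5.95
tool_pos: [0.5719, -0.078, 0.151]
orientation: [-180.0, 0.1, -135.3]
force: [0.3, -0.3, 0.1]
opening: 0.0351
gripper_force: 0.1
```

```bash
python3 -c "
from h import *
t=b2w(.032,-.085);print(t);plan([*t,.165],-97.6,10,start=[.572,-.078,.178])"
```

```text
[ 0.58639255 -0.14858195]
n 10 x 0.225 y -0.188 z 0.052 rz -0.943
```

>>> play_rows(motion=[{"x": 0,"y": 0,"z": 0,"rx": 0,"ry": 0,"rz": 0},{"x": 0,"y": 0,"z": -0.54,"rx": 0,"ry": 0,"rz": 0},{"x": 0,"y": 0,"z": -0.54,"rx": 0,"ry": 0,"rz": 0}])

```text
clock: 6.32
tool_pos: [0.5718, -0.0782, 0.1785]
orientation: [-180.0, 0.0, -135.3]
force: [0.0, 0.4, 0.6]
opening: 0.0299
gripper_force: 30.0
```

>>> play_rows(motion=[{"x": 0.225,"y": -0.188,"z": 0.052,"rx": 0,"ry": 0,"rz": -0.943},{"x": 0.225,"y": -0.188,"z": 0.052,"rx": 0,"ry": 0,"rz": -0.943},{"x": 0.225,"y": -0.188,"z": 0.052,"rx": 0,"ry": 0,"rz": -0.943},{"x": 0.225,"y": -0.188,"z": 0.052,"rx": 0,"ry": 0,"rz": -0.943},{"x": 0.225,"y": -0.188,"z": 0.052,"rx": 0,"ry": 0,"rz": -0.943},{"x": 0.225,"y": -0.188,"z": 0.052,"rx": 0,"ry": 0,"rz": -0.943},{"x": 0.225,"y": -0.188,"z": 0.052,"rx": 0,"ry": 0,"rz": -0.943},{"x": 0.225,"y": -0.188,"z": 0.052,"rx": 0,"ry": 0,"rz": -0.943},{"x": 0.225,"y": -0.188,"z": 0.052,"rx": 0,"ry": 0,"rz": -0.943},{"x": 0.225,"y": -0.188,"z": 0.052,"rx": 0,"ry": 0,"rz": -0.943},{"x": 0,"y": 0,"z": 0.9,"rx": 0,"ry": 0,"rz": 0},{"x": 0,"y": 0,"z": 0.9,"rx": 0,"ry": 0,"rz": 0},{"x": 0,"y": 0,"z": 0.8,"rx": 0,"ry": 0,"rz": 0},{"x": 0,"y": 0,"z": 0.2,"rx": 0,"ry": 0,"rz": 0}])

```text
clock: 8.07
tool_pos: [0.5857, -0.1487, 0.094]
orientation: [179.9, -0.0, -97.6]
force: [-0.3, 0.6, 0.5]
opening: 0.0296
gripper_force: 30.0
```

>>> play_rows(motion=[{"x": 0,"y": 0,"z": 0.12,"rx": 0,"ry": 0,"rz": 0}])

```text
clock: 8.2
tool_pos: [0.5866, -0.1487, 0.0921]
orientation: [-179.9, -0.0, -97.6]
force: [0.2, -0.0, 0.3]
opening: 0.0295
gripper_force: 30.0
```

>>> play_rows(motion=[{"x": 0,"y": 0,"z": 0.08,"rx": 0,"ry": 0,"rz": 0}])

```text
clock: 8.32
tool_pos: [0.5867, -0.1487, 0.0908]
orientation: [-179.9, -0.0, -97.6]
force: [-5.7, 4.2, 16.1]
opening: 0.0299
gripper_force: 30.0
```

```bash
python3 -c "
from h import *
plan([.552,-.0910,.160],-136,10,start=[.5865,-.1487,.164],yaw0=-97.6)
t=b2w(-.032,.050);print(t);plan([*t,.160],-97.6,11,start=[.552,-.0910,.148],yaw0=-136)
t2=b2w(-.032,.078);print(t2)"
```

```text
n 10 x -0.154 y 0.226 z 0.016 rz 0.960 
[ 0.54078453 -0.0063114 ]
n 11 x -0.256 y 0.186 z -0.044 rz -0.873 
[0.54448287 0.02144328]
```

>>> play_rows(motion=[{"x": 0,"y": 0,"z": 0,"rx": 0,"ry": 0,"rz": 0},{"x": 0,"y": 0,"z": 0,"rx": 0,"ry": 0,"rz": 0},{"x": 0,"y": 0,"z": -1,"rx": 0,"ry": 0,"rz": 0},{"x": 0,"y": 0,"z": -1,"rx": 0,"ry": 0,"rz": 0},{"x": 0,"y": 0,"z": -1,"rx": 0,"ry": 0,"rz": 0}], fingers=-0.09)

```text
clock: 8.95
tool_pos: [0.5861, -0.1486, 0.1652]
orientation: [-180.0, 0.0, -97.6]
force: [1.4, -0.1, -0.0]
opening: 0.0398
gripper_force: 0.0
```

>>> play_rows(motion=[{"x": -0.154,"y": 0.226,"z": 0.016,"rx": 0,"ry": 0,"rz": 0.96},{"x": -0.154,"y": 0.226,"z": 0.016,"rx": 0,"ry": 0,"rz": 0.96},{"x": -0.154,"y": 0.226,"z": 0.016,"rx": 0,"ry": 0,"rz": 0.96},{"x": -0.154,"y": 0.226,"z": 0.016,"rx": 0,"ry": 0,"rz": 0.96},{"x": -0.154,"y": 0.226,"z": 0.016,"rx": 0,"ry": 0,"rz": 0.96},{"x": -0.154,"y": 0.226,"z": 0.016,"rx": 0,"ry": 0,"rz": 0.96},{"x": -0.154,"y": 0.226,"z": 0.016,"rx": 0,"ry": 0,"rz": 0.96},{"x": -0.154,"y": 0.226,"z": 0.016,"rx": 0,"ry": 0,"rz": 0.96},{"x": -0.154,"y": 0.226,"z": 0.016,"rx": 0,"ry": 0,"rz": 0.96},{"x": -0.154,"y": 0.226,"z": 0.016,"rx": 0,"ry": 0,"rz": 0.96},{"x": 0,"y": 0,"z": 0.8,"rx": 0,"ry": 0,"rz": 0},{"x": 0,"y": 0,"z": 0.8,"rx": 0,"ry": 0,"rz": 0}], fingers=0.09)

```text
clock: 10.45
tool_pos: [0.552, -0.0908, 0.1203]
orientation: [-180.0, 0.1, -136.0]
force: [0.2, 0.3, -0.6]
opening: 0.0477
gripper_force: 0.0
```

>>> play_rows(motion=[{"x": 0,"y": 0,"z": 0,"rx": 0,"ry": 0,"rz": 0},{"x": 0,"y": 0,"z": 0,"rx": 0,"ry": 0,"rz": 0},{"x": 0,"y": 0,"z": 0,"rx": 0,"ry": 0,"rz": 0}], fingers=-1)

```text
clock: 10.82
tool_pos: [0.5522, -0.091, 0.1213]
orientation: [-179.9, 0.1, -136.0]
force: [0.3, -0.0, 0.3]
opening: 0.0298
gripper_force: 29.7
```

>>> play_rows(motion=[{"x": 0,"y": 0,"z": -0.8,"rx": 0,"ry": 0,"rz": 0},{"x": 0,"y": 0,"z": -0.8,"rx": 0,"ry": 0,"rz": 0},{"x": -0.256,"y": 0.186,"z": 0,"rx": 0,"ry": 0,"rz": -0.873},{"x": -0.256,"y": 0.186,"z": 0,"rx": 0,"ry": 0,"rz": -0.873},{"x": -0.256,"y": 0.186,"z": 0,"rx": 0,"ry": 0,"rz": -0.873},{"x": -0.256,"y": 0.186,"z": 0,"rx": 0,"ry": 0,"rz": -0.873},{"x": -0.256,"y": 0.186,"z": 0,"rx": 0,"ry": 0,"rz": -0.873},{"x": -0.256,"y": 0.186,"z": 0,"rx": 0,"ry": 0,"rz": -0.873},{"x": -0.256,"y": 0.186,"z": 0,"rx": 0,"ry": 0,"rz": -0.873},{"x": -0.256,"y": 0.186,"z": 0,"rx": 0,"ry": 0,"rz": -0.873},{"x": -0.256,"y": 0.186,"z": 0,"rx": 0,"ry": 0,"rz": -0.873},{"x": -0.256,"y": 0.186,"z": 0,"rx": 0,"ry": 0,"rz": -0.873},{"x": -0.256,"y": 0.186,"z": 0,"rx": 0,"ry": 0,"rz": -0.873},{"x": 0,"y": 0,"z": 0.7,"rx": 0,"ry": 0,"rz": 0},{"x": 0,"y": 0,"z": 0.7,"rx": 0,"ry": 0,"rz": 0}])

```text
clock: 12.7
tool_pos: [0.541, -0.006, 0.1259]
orientation: [-179.9, 0.1, -97.6]
force: [-0.7, -0.3, 0.5]
opening: 0.0299
gripper_force: 29.7
```

>>> play_rows(motion=[{"x": 0,"y": 0,"z": 0.6,"rx": 0,"ry": 0,"rz": 0},{"x": 0,"y": 0,"z": 0.6,"rx": 0,"ry": 0,"rz": 0},{"x": 0,"y": 0,"z": 0,"rx": 0,"ry": 0,"rz": 0}])

```text
clock: 13.08
tool_pos: [0.5398, -0.0066, 0.0942]
orientation: [179.9, -0.1, -97.6]
force: [-0.1, -0.3, -0.7]
opening: 0.0298
gripper_force: 29.7
```

>>> play_rows(motion=[{"x": -0.4,"y": 0,"z": 0,"rx": 0,"ry": 0,"rz": 0},{"x": -0.4,"y": 0,"z": 0,"rx": 0,"ry": 0,"rz": 0},{"x": -0.4,"y": 0,"z": 0.1,"rx": 0,"ry": 0,"rz": 0}])

```text
clock: 13.45
tool_pos: [0.5451, 0.0243, 0.0935]
orientation: [-179.9, 0.0, -97.6]
force: [-0.8, -1.5, 0.6]
opening: 0.0301
gripper_force: 30.5
```

>>> play_rows(motion=[{"x": 0,"y": 0,"z": 0,"rx": 0,"ry": 0,"rz": 0},{"x": 0,"y": 0,"z": 0,"rx": 0,"ry": 0,"rz": 0},{"x": 0.1,"y": 0,"z": -0.9,"rx": 0,"ry": 0,"rz": 0},{"x": 0.5,"y": 0,"z": -1,"rx": 0,"ry": 0,"rz": 0},{"x": 0,"y": 0,"z": -1,"rx": 0,"ry": 0,"rz": 0},{"x": 0,"y": 0,"z": -1,"rx": 0,"ry": 0,"rz": 0}], fingers=-0.09)

```text
clock: 14.2
tool_pos: [0.542, 0.0081, 0.1911]
orientation: [180.0, -0.0, -97.6]
force: [1.0, 0.2, -0.1]
opening: 0.0394
gripper_force: 0.0
```

```bash
cat > look.py <<'E'
import sys
from h import *
n=sys.argv[1]
c=cam('wrist');i=cams.snapshot('wrist')
np.savez(n+'.npz',position=c['position'],R=c['R'],f=c['f'],cx=c['cx'],cy=c['cy'])
# draw box-frame grid reference of the floor plane lightly at edge; save 2x crop
j=cv2.resize(i[0:250,130:510],(760,500),interpolation=2)
cv2.imwrite(f'pics/{n}.png',j)
print({k:np.round(v,4).tolist() for k,v in ctrl.get_obs().items() if k in('clock','tool_pos','orientation')})
E
python3 look.py w3
```

```text
{'clock': 14.25, 'tool_pos': [0.5438, 0.0083, 0.1947], 'orientation': [-179.7608, 0.0624, -97.5957]}
```

View pics/w3.png

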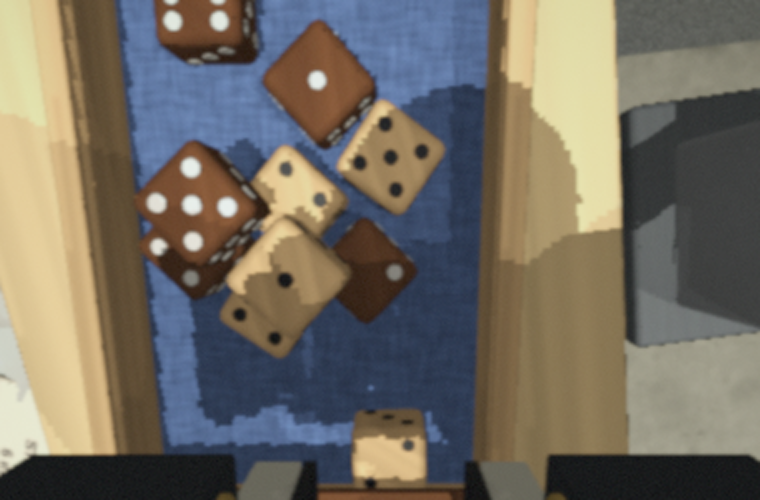

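View w3 (2x, offset 130,0): second layer is dark (192,205) and pale (287,282); on the felt are I (205,25), A (318,82), B (391,157), J pale (300,190), C (370,272), D (265,318), E (192,268) and the placed pale die G (390,455).

Run:
```python
from h import *
c=saved('w3.npz');U=lambda p:(130+p[0]/2,p[1]/2)
f=.086;Q={}
for k,(q,z) in {'H':((287,281),f+.06),'F':((193,204),f+.06),'I':((205,17),f+.03),'A':((318,82),f+.03),'B':((390,157),f+.03),'C':((372,270),f+.03),'D':((265,312),f+.03),'E':((192,260),f+.03),'J':((300,190),f+.03),'G':((390,452),f+.03)}.items():
    P=onz(c,[U(q)],z)[0];Q[k]=P;print(k,P.round(4),(w2b(P)[0]*1000).round(0))
def ang(a,b,z):
    P=onz(c,[U(a),U(b)],z);d=P[1]-P[0];return np.degrees(np.arctan2(d[1],d[0])).round(1)
print('H',ang((287,217),(350,275),.146),ang((350,275),(287,340),.146),'F diag',ang((156,203),(228,206),.146),ang((191,167),(193,241),.146))
o=ctrl.get_obs()['tool_pos']
H=Q['H'];plan([*H[:2],.160],-53,11)
t=b2w(.030,.066);plan([*t,.160],-97.6,11,start=[*H[:2],.160],yaw0=-53)
F=Q['F'];t2=b2w(.030,.080);plan([*F[:2],.165],-97.6-45,12,start=[*t2,.165],yaw0=-97.6)
```

```text
H [ 0.5676 -0.0515  0.146 ] [1. 9.]
F [ 0.5926 -0.0789  0.146 ] [ 29. -15.]
I [ 0.5846 -0.1389  0.116 ] [ 29. -76.]
A [ 0.5504 -0.1143  0.116 ] [ -8. -56.]
B [ 0.5292 -0.0872  0.116 ] [-33. -32.]
C [ 0.5411 -0.0492  0.116 ] [-26.   7.]
D [ 0.5831 -0.0393  0.116 ] [14. 23.]
E [ 0.6062 -0.0617  0.116 ] [40.  4.]
J [ 0.5626 -0.0805  0.116 ] [ -1. -21.]
G [0.544  0.0226 0.116 ] [-33.  79.]
H 129.7 37.3 F diag 170.0 79.1
n 11 x 0.237 y -0.038 z 0.126 rz -1.014 MAX
n 11 x -0.149 y -0.188 z -0.000 rz 1.014 MAX
n 12 x 0.306 y -0.111 z -0.000 rz 0.938
```

Run:
```python
from h import *
H=[.5676,-.0515]
plan([*H,.160],-52,12)
t=b2w(.030,.066);plan([*t,.160],-97.6,12,start=[*H,.160],yaw0=-52)
```

```text
n 12 x 0.218 y -0.032 z 0.116 rz -0.950 
n 12 x -0.136 y -0.173 z -0.000 rz 0.950
```

>>> play_rows(motion=[{"x": 0.218,"y": -0.032,"z": 0.116,"rx": 0,"ry": 0,"rz": -0.95},{"x": 0.218,"y": -0.032,"z": 0.116,"rx": 0,"ry": 0,"rz": -0.95},{"x": 0.218,"y": -0.032,"z": 0.116,"rx": 0,"ry": 0,"rz": -0.95},{"x": 0.218,"y": -0.032,"z": 0.116,"rx": 0,"ry": 0,"rz": -0.95},{"x": 0.218,"y": -0.032,"z": 0.116,"rx": 0,"ry": 0,"rz": -0.95},{"x": 0.218,"y": -0.032,"z": 0.116,"rx": 0,"ry": 0,"rz": -0.95},{"x": 0.218,"y": -0.032,"z": 0.116,"rx": 0,"ry": 0,"rz": -0.95},{"x": 0.218,"y": -0.032,"z": 0.116,"rx": 0,"ry": 0,"rz": -0.95},{"x": 0.218,"y": -0.032,"z": 0.116,"rx": 0,"ry": 0,"rz": -0.95},{"x": 0.218,"y": -0.032,"z": 0.116,"rx": 0,"ry": 0,"rz": -0.95},{"x": 0.218,"y": -0.032,"z": 0.116,"rx": 0,"ry": 0,"rz": -0.95},{"x": 0.218,"y": -0.032,"z": 0.116,"rx": 0,"ry": 0,"rz": -0.95},{"x": 0,"y": 0,"z": 0.78,"rx": 0,"ry": 0,"rz": 0},{"x": 0,"y": 0,"z": 0.78,"rx": 0,"ry": 0,"rz": 0}], fingers=0.09)

```text
clock: 16.0
tool_pos: [0.566, -0.0516, 0.116]
orientation: [-180.0, 0.0, -52.0]
force: [-3.9, 3.0, 21.5]
opening: 0.0475
gripper_force: 17.8
```

>>> play_rows(motion=[{"x": 0,"y": 0,"z": 0,"rx": 0,"ry": 0,"rz": 0},{"x": 0,"y": 0,"z": 0,"rx": 0,"ry": 0,"rz": 0},{"x": 0,"y": 0,"z": 0,"rx": 0,"ry": 0,"rz": 0}], fingers=-1)

```text
clock: 16.38
tool_pos: [0.5664, -0.0513, 0.1166]
orientation: [-180.0, -0.0, -52.0]
force: [-0.0, -0.3, 0.1]
opening: 0.0298
gripper_force: 30.0
```

>>> play_rows(motion=[{"x": 0,"y": 0,"z": -0.9,"rx": 0,"ry": 0,"rz": 0},{"x": 0,"y": 0,"z": -0.9,"rx": 0,"ry": 0,"rz": 0},{"x": -0.136,"y": -0.173,"z": 0,"rx": 0,"ry": 0,"rz": 0.95},{"x": -0.136,"y": -0.173,"z": 0,"rx": 0,"ry": 0,"rz": 0.95},{"x": -0.136,"y": -0.173,"z": 0,"rx": 0,"ry": 0,"rz": 0.95},{"x": -0.136,"y": -0.173,"z": 0,"rx": 0,"ry": 0,"rz": 0.95},{"x": -0.136,"y": -0.173,"z": 0,"rx": 0,"ry": 0,"rz": 0.95},{"x": -0.136,"y": -0.173,"z": 0,"rx": 0,"ry": 0,"rz": 0.95},{"x": -0.136,"y": -0.173,"z": 0,"rx": 0,"ry": 0,"rz": 0.95},{"x": -0.136,"y": -0.173,"z": 0,"rx": 0,"ry": 0,"rz": 0.95},{"x": -0.136,"y": -0.173,"z": 0,"rx": 0,"ry": 0,"rz": 0.95},{"x": -0.136,"y": -0.173,"z": 0,"rx": 0,"ry": 0,"rz": 0.95},{"x": -0.136,"y": -0.173,"z": 0,"rx": 0,"ry": 0,"rz": 0.95},{"x": -0.136,"y": -0.173,"z": 0,"rx": 0,"ry": 0,"rz": 0.95},{"x": 0,"y": 0,"z": 0.6,"rx": 0,"ry": 0,"rz": 0},{"x": 0,"y": 0,"z": 0.7,"rx": 0,"ry": 0,"rz": 0}])

```text
clock: 18.38
tool_pos: [0.6023, 0.0014, 0.1276]
orientation: [180.0, 0.0, -97.5]
force: [0.6, -0.2, -0.9]
opening: 0.03
gripper_force: 30.0
```

>>> play_rows(motion=[{"x": 0,"y": 0,"z": 0.7,"rx": 0,"ry": 0,"rz": 0},{"x": 0,"y": 0,"z": 0.7,"rx": 0,"ry": 0,"rz": 0},{"x": 0,"y": 0,"z": 0,"rx": 0,"ry": 0,"rz": 0}])

```text
clock: 18.75
tool_pos: [0.6017, 0.0012, 0.0919]
orientation: [179.8, -0.1, -97.6]
force: [0.4, 0.8, 0.7]
opening: 0.0296
gripper_force: 30.0
```

>>> play_rows(motion=[{"x": -0.32,"y": 0,"z": 0,"rx": 0,"ry": 0,"rz": 0},{"x": -0.32,"y": 0,"z": 0.12,"rx": 0,"ry": 0,"rz": 0}])

```text
clock: 19.0
tool_pos: [0.6059, 0.0181, 0.0919]
orientation: [-179.9, 0.0, -97.6]
force: [-0.5, 0.5, 0.2]
opening: 0.0299
gripper_force: 30.0
```

>>> play_rows(motion=[{"x": 0,"y": 0,"z": 0,"rx": 0,"ry": 0,"rz": 0},{"x": 0,"y": 0,"z": 0,"rx": 0,"ry": 0,"rz": 0},{"x": 0.1,"y": 0,"z": -1,"rx": 0,"ry": 0,"rz": 0},{"x": 0.5,"y": 0,"z": -1,"rx": 0,"ry": 0,"rz": 0},{"x": 0.5,"y": 0,"z": -1,"rx": 0,"ry": 0,"rz": 0}], fingers=-0.09)

```text
clock: 19.62
tool_pos: [0.6013, -0.0102, 0.167]
orientation: [-180.0, 0.0, -97.6]
force: [-0.1, -1.0, -0.2]
opening: 0.0399
gripper_force: 0.0
```

Run:
```python
from h import *
print(ctrl.get_obs()['tool_pos'])
plan([.5926,-.0789,.160],-145,12)
t=b2w(-.034,-.086);plan([*t,.160],-97.6,12,start=[.5926,-.0789,.160],yaw0=-145)
```

```text
[ 0.60128093 -0.01018793  0.16696412]
n 12 x 0.220 y -0.089 z 0.023 rz 0.988 
n 12 x 0.313 y 0.089 z 0.000 rz -0.988
```

>>> play_rows(motion=[{"x": 0.22,"y": -0.089,"z": 0.023,"rx": 0,"ry": 0,"rz": 0.988},{"x": 0.22,"y": -0.089,"z": 0.023,"rx": 0,"ry": 0,"rz": 0.988},{"x": 0.22,"y": -0.089,"z": 0.023,"rx": 0,"ry": 0,"rz": 0.988},{"x": 0.22,"y": -0.089,"z": 0.023,"rx": 0,"ry": 0,"rz": 0.988},{"x": 0.22,"y": -0.089,"z": 0.023,"rx": 0,"ry": 0,"rz": 0.988},{"x": 0.22,"y": -0.089,"z": 0.023,"rx": 0,"ry": 0,"rz": 0.988},{"x": 0.22,"y": -0.089,"z": 0.023,"rx": 0,"ry": 0,"rz": 0.988},{"x": 0.22,"y": -0.089,"z": 0.023,"rx": 0,"ry": 0,"rz": 0.988},{"x": 0.22,"y": -0.089,"z": 0.023,"rx": 0,"ry": 0,"rz": 0.988},{"x": 0.22,"y": -0.089,"z": 0.023,"rx": 0,"ry": 0,"rz": 0.988},{"x": 0.22,"y": -0.089,"z": 0.023,"rx": 0,"ry": 0,"rz": 0.988},{"x": 0.22,"y": -0.089,"z": 0.023,"rx": 0,"ry": 0,"rz": 0.988},{"x": 0,"y": 0,"z": 0.8,"rx": 0,"ry": 0,"rz": 0},{"x": 0,"y": 0,"z": 0.8,"rx": 0,"ry": 0,"rz": 0}], fingers=0.09)

```text
clock: 21.38
tool_pos: [0.5927, -0.0787, 0.1192]
orientation: [-180.0, 0.1, -145.1]
force: [-0.5, -0.0, 0.7]
opening: 0.048
gripper_force: 0.0
```

>>> play_rows(motion=[{"x": 0,"y": 0,"z": 0,"rx": 0,"ry": 0,"rz": 0},{"x": 0,"y": 0,"z": 0,"rx": 0,"ry": 0,"rz": 0},{"x": 0,"y": 0,"z": 0,"rx": 0,"ry": 0,"rz": 0}], fingers=-1)

```text
clock: 21.75
tool_pos: [0.5931, -0.0784, 0.12]
orientation: [-180.0, 0.1, -145.0]
force: [-0.5, 0.0, -0.4]
opening: 0.0298
gripper_force: 30.0
```

>>> play_rows(motion=[{"x": 0,"y": 0,"z": -0.8,"rx": 0,"ry": 0,"rz": 0},{"x": 0,"y": 0,"z": -0.8,"rx": 0,"ry": 0,"rz": 0},{"x": 0.32,"y": 0.086,"z": 0,"rx": 0,"ry": 0,"rz": -0.988},{"x": 0.32,"y": 0.086,"z": 0,"rx": 0,"ry": 0,"rz": -0.988},{"x": 0.32,"y": 0.086,"z": 0,"rx": 0,"ry": 0,"rz": -0.988},{"x": 0.32,"y": 0.086,"z": 0,"rx": 0,"ry": 0,"rz": -0.988},{"x": 0.32,"y": 0.086,"z": 0,"rx": 0,"ry": 0,"rz": -0.988},{"x": 0.32,"y": 0.086,"z": 0,"rx": 0,"ry": 0,"rz": -0.988},{"x": 0.32,"y": 0.086,"z": 0,"rx": 0,"ry": 0,"rz": -0.988},{"x": 0.32,"y": 0.086,"z": 0,"rx": 0,"ry": 0,"rz": -0.988},{"x": 0.32,"y": 0.086,"z": 0,"rx": 0,"ry": 0,"rz": -0.988},{"x": 0.32,"y": 0.086,"z": 0,"rx": 0,"ry": 0,"rz": -0.988},{"x": 0.32,"y": 0.086,"z": 0,"rx": 0,"ry": 0,"rz": -0.988},{"x": 0.32,"y": 0.086,"z": 0,"rx": 0,"ry": 0,"rz": -0.988},{"x": 0,"y": 0,"z": 0.6,"rx": 0,"ry": 0,"rz": 0}])

```text
clock: 23.62
tool_pos: [0.5213, -0.143, 0.1452]
orientation: [-179.8, 0.0, -97.7]
force: [0.5, -0.1, -0.3]
opening: 0.0298
gripper_force: 30.0
```

```bash
python3 -c "
from h import *
o=ctrl.get_obs();print(o['tool_pos'],o['orientation'],w2b(o['tool_pos']))"
```

```text
[ 0.52131556 -0.1429844   0.14518017] [-1.79803543e+02  2.97567357e-02 -9.76514299e+01] [[-0.03324617 -0.08804708]]
```

Die bottom sits about 4 mm below the tip; lower to about 0.091 and release.

>>> play_rows(motion=[{"x": 0,"y": 0,"z": 0.8,"rx": 0,"ry": 0,"rz": 0},{"x": 0,"y": 0,"z": 0.8,"rx": 0,"ry": 0,"rz": 0},{"x": 0,"y": 0,"z": 0.54,"rx": 0,"ry": 0,"rz": 0},{"x": 0,"y": 0,"z": 0,"rx": 0,"ry": 0,"rz": 0}])

```text
clock: 24.12
tool_pos: [0.5204, -0.1426, 0.0898]
orientation: [180.0, -0.0, -97.6]
force: [-0.5, -0.2, -0.7]
opening: 0.0296
gripper_force: 30.0
```

>>> play_rows(motion=[{"x": 0,"y": 0,"z": 0,"rx": 0,"ry": 0,"rz": 0},{"x": 0,"y": 0,"z": 0,"rx": 0,"ry": 0,"rz": 0},{"x": 0,"y": 0,"z": -1,"rx": 0,"ry": 0,"rz": 0},{"x": 0,"y": 0,"z": -1,"rx": 0,"ry": 0,"rz": 0},{"x": -1,"y": 0,"z": -1,"rx": 0,"ry": 0,"rz": 0},{"x": -1,"y": 0,"z": -1,"rx": 0,"ry": 0,"rz": 0},{"x": -1,"y": -0.3,"z": -1,"rx": 0,"ry": 0,"rz": 0},{"x": -1,"y": -0.3,"z": -1,"rx": 0,"ry": 0,"rz": 0},{"x": -1,"y": -0.3,"z": -0.5,"rx": 0,"ry": 0,"rz": 0},{"x": -1,"y": -0.3,"z": 0,"rx": 0,"ry": 0,"rz": 0},{"x": 0,"y": 0,"z": 0,"rx": 0,"ry": 0,"rz": 0}], fingers=-0.09)

```text
clock: 25.5
tool_pos: [0.5702, 0.0036, 0.252]
orientation: [179.9, -0.0, -97.5]
force: [-0.3, -0.6, -0.1]
opening: 0.0402
gripper_force: 0.0
```

```bash
python3 look.py w4
```

```text
{'clock': 25.55, 'tool_pos': [0.5698, 0.0028, 0.2519], 'orientation': [179.9048, -0.0257, -97.5511]}
```

View pics/w4.png

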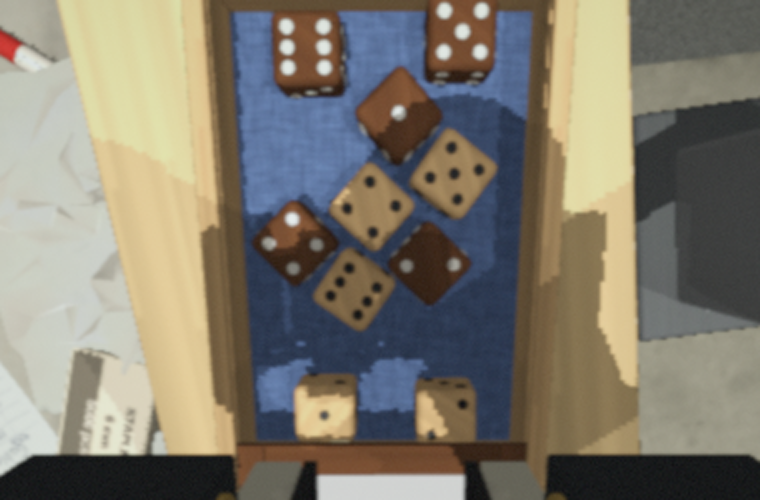

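w4 shows all ten dice flat in one layer, none stacked: dark (308,45), (460,40), (398,112); pale (453,173), (372,207); dark (295,243), (430,263); pale (353,290), (325,405), (445,405); lid's inner edge at row 443. Checking zone coverage and planning the lid push.

Run:
```python
from h import *
c=saved('w4.npz');U=lambda p:(130+p[0]/2,p[1]/2)
for q in [(308,45),(460,32),(398,112),(453,173),(372,207),(295,240),(430,263),(353,290),(325,410),(445,410)]:
    print((w2b(onz(c,[U(q)],.116))[0]*1000).round(0),end=' ')
e=w2b(onz(c,[U((250,443)),U((510,443))],.127))*1000;print('lid edge',e.round(1))
S=cam('scene');print('pole',onz(S,[(52,362),(28,340)],0).round(3))
for y in(.36,.34,.15):print(y,b2w(0,y).round(4))
t=b2w(0,.365);plan([*t,.19],-97.6,13)
```

```text
[ 31. -83.] [-34. -88.] [ -8. -57.] [-32. -32.] [  4. -17.] [40. -2.] [-23.   8.] [13. 20.] [28. 79.] [-31.  79.] lid edge [[ 63.6  92.6]
 [-62.1  92.6]]
pole [[0.627 0.435 0.   ]
 [0.697 0.468 0.   ]]
0.36 [0.6135 0.2967]
0.34 [0.6108 0.2769]
0.15 [0.5857 0.0886]
n 13 x -0.930 y -0.014 z 0.191 rz 0.001
```

>>> play_rows(motion=[{"x": -0.9,"y": -0.014,"z": 0.19,"rx": 0,"ry": 0,"rz": 0},{"x": -0.9,"y": -0.014,"z": 0.19,"rx": 0,"ry": 0,"rz": 0},{"x": -0.9,"y": -0.014,"z": 0.19,"rx": 0,"ry": 0,"rz": 0},{"x": -0.9,"y": -0.014,"z": 0.19,"rx": 0,"ry": 0,"rz": 0},{"x": -0.9,"y": -0.014,"z": 0.19,"rx": 0,"ry": 0,"rz": 0},{"x": -0.9,"y": -0.014,"z": 0.19,"rx": 0,"ry": 0,"rz": 0},{"x": -0.9,"y": -0.014,"z": 0.19,"rx": 0,"ry": 0,"rz": 0},{"x": -0.9,"y": -0.014,"z": 0.19,"rx": 0,"ry": 0,"rz": 0},{"x": -0.9,"y": -0.014,"z": 0.19,"rx": 0,"ry": 0,"rz": 0},{"x": -0.9,"y": -0.014,"z": 0.19,"rx": 0,"ry": 0,"rz": 0},{"x": -0.9,"y": -0.014,"z": 0.19,"rx": 0,"ry": 0,"rz": 0},{"x": -0.9,"y": -0.014,"z": 0.19,"rx": 0,"ry": 0,"rz": 0},{"x": -0.9,"y": -0.014,"z": 0.19,"rx": 0,"ry": 0,"rz": 0},{"x": 0,"y": 0,"z": 0.8,"rx": 0,"ry": 0,"rz": 0},{"x": 0,"y": 0,"z": 0.8,"rx": 0,"ry": 0,"rz": 0},{"x": 0,"y": 0,"z": 0,"rx": 0,"ry": 0,"rz": 0}], fingers=-1)

```text
clock: 27.55
tool_pos: [0.6124, 0.2914, 0.1494]
orientation: [179.9, -0.1, -97.6]
force: [-0.0, 0.0, 0.3]
opening: 0.0002
gripper_force: 0.0
```

```bash
python3 -c "
from h import *
o=ctrl.get_obs();print(o['tool_pos'],o['force'],w2b(o['tool_pos']))"
```

```text
[0.6123749  0.29137535 0.14940997] [-0.02983171  0.01648748  0.33122032] [[-0.00035634  0.3545345 ]]
```

>>> play_rows(motion=[{"x": 0,"y": 0,"z": 0.72,"rx": 0,"ry": 0,"rz": 0},{"x": 0.3,"y": 0,"z": 0,"rx": 0,"ry": 0,"rz": 0},{"x": 0.5,"y": 0,"z": 0,"rx": 0,"ry": 0,"rz": 0},{"x": 0.6,"y": 0,"z": 0,"rx": 0,"ry": 0,"rz": 0},{"x": 0.6,"y": 0,"z": 0,"rx": 0,"ry": 0,"rz": 0}])

```text
clock: 28.18
tool_pos: [0.6067, 0.2407, 0.134]
orientation: [-180.0, 0.0, -97.6]
force: [0.9, 2.0, 0.2]
opening: 0.0005
gripper_force: 0.8
```

>>> play_rows(motion=[{"x": 0.6,"y": 0,"z": 0,"rx": 0,"ry": 0,"rz": 0},{"x": 0.6,"y": 0,"z": 0,"rx": 0,"ry": 0,"rz": 0},{"x": 0.6,"y": 0,"z": 0,"rx": 0,"ry": 0,"rz": 0},{"x": 0.6,"y": 0,"z": 0,"rx": 0,"ry": 0,"rz": 0},{"x": 0.6,"y": 0,"z": 0,"rx": 0,"ry": 0,"rz": 0},{"x": 0.6,"y": 0,"z": 0,"rx": 0,"ry": 0,"rz": 0},{"x": 0.6,"y": 0,"z": 0,"rx": 0,"ry": 0,"rz": 0},{"x": 0.6,"y": 0,"z": 0,"rx": 0,"ry": 0,"rz": 0},{"x": 0.4,"y": 0,"z": 0,"rx": 0,"ry": 0,"rz": 0}])

```text
clock: 29.3
tool_pos: [0.5891, 0.1119, 0.1333]
orientation: [180.0, -0.0, -97.6]
force: [0.8, 0.1, 0.7]
opening: 0.0001
gripper_force: 0.8
```

```bash
python3 -c "
from h import *
o=ctrl.get_obs();print(o['tool_pos'],o['force'],w2b(o['tool_pos']))"
```

```text
[0.58912713 0.11186547 0.13331231] [0.8114002  0.12559447 0.73988705] [[0.00030985 0.17352673]]
```

>>> play_rows(motion=[{"x": 0.4,"y": 0,"z": 0,"rx": 0,"ry": 0,"rz": 0},{"x": 0.4,"y": 0,"z": 0,"rx": 0,"ry": 0,"rz": 0},{"x": 0.2,"y": 0,"z": 0,"rx": 0,"ry": 0,"rz": 0}])

```text
clock: 29.68
tool_pos: [0.5859, 0.0875, 0.1333]
orientation: [180.0, -0.0, -97.6]
force: [1.4, 1.9, 0.8]
opening: 0.0003
gripper_force: 0.7
```

>>> play_rows(motion=[{"x": 0.12,"y": 0,"z": 0,"rx": 0,"ry": 0,"rz": 0}])

```text
clock: 29.8
tool_pos: [0.5855, 0.0849, 0.1333]
orientation: [180.0, -0.0, -97.6]
force: [-0.3, 1.3, 1.4]
opening: 0.0002
gripper_force: 0.6
```

>>> play_rows(motion=[{"x": 0.1,"y": 0,"z": 0,"rx": 0,"ry": 0,"rz": 0}])

```text
clock: 29.92
tool_pos: [0.5852, 0.0826, 0.1333]
orientation: [180.0, -0.0, -97.6]
force: [0.0, 1.0, 1.0]
opening: 0.0009
gripper_force: 0.6
```

>>> play_rows(motion=[{"x": 0.08,"y": 0,"z": 0,"rx": 0,"ry": 0,"rz": 0}])

```text
clock: 30.05
tool_pos: [0.5852, 0.0818, 0.1334]
orientation: [-180.0, 0.1, -97.6]
force: [-1.4, 11.0, 0.9]
opening: 0.0004
gripper_force: 5.5
```

>>> play_rows(motion=[{"x": 0.05,"y": 0,"z": 0,"rx": 0,"ry": 0,"rz": 0},{"x": 0,"y": 0,"z": 0,"rx": 0,"ry": 0,"rz": 0}])

```text
clock: 30.3
tool_pos: [0.5852, 0.0819, 0.1334]
orientation: [-180.0, 0.2, -97.6]
force: [-1.4, 10.3, 0.1]
opening: 0.001
gripper_force: 5.3
```

>>> play_rows(motion=[{"x": -0.4,"y": 0,"z": 0,"rx": 0,"ry": 0,"rz": 0},{"x": -0.5,"y": 0,"z": -0.5,"rx": 0,"ry": 0,"rz": 0},{"x": 0,"y": 0,"z": -1,"rx": 0,"ry": 0,"rz": 0},{"x": 0,"y": 0,"z": -1,"rx": 0,"ry": 0,"rz": 0},{"x": 0,"y": 0,"z": -1,"rx": 0,"ry": 0,"rz": 0},{"x": 0,"y": 0,"z": -1,"rx": 0,"ry": 0,"rz": 0},{"x": -0.5,"y": 0,"z": 0,"rx": 0,"ry": 0,"rz": 0},{"x": 0,"y": 0,"z": 0,"rx": 0,"ry": 0,"rz": 0}])

```text
clock: 31.3
tool_pos: [0.5894, 0.115, 0.2458]
orientation: [180.0, -0.0, -97.6]
force: [0.0, -0.7, -0.9]
opening: 0.0007
gripper_force: 0.0
```

```bash
python3 look.py w5
python3 - <<'E'
from h import *
i=cams.snapshot('scene');cv2.imwrite('pics/scene5.png',i)
a=cv2.imread('pics/w5.png')
cv2.imwrite('pics/f.png',np.vstack([cv2.resize(a,(450,296)),cv2.resize(i[170:340,115:385],(450,283),interpolation=2)]))
E
```

```text
{'clock': 31.35, 'tool_pos': [0.5891, 0.1145, 0.2453], 'orientation': [179.9358, -0.0404, -97.5627]}
```

View pics/f.png

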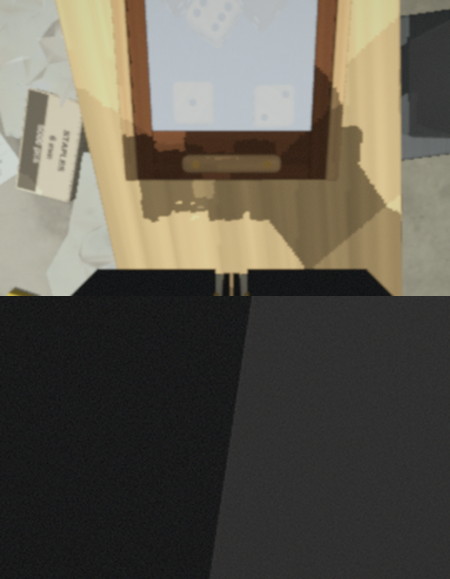

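The wrist half shows the lid closed over the dice, its outer end at crop row ~180 and the pull at (231,163); the scene camera is blocked by the arm. Checking the lid's value numerically.

Run:
```python
from h import *
c=saved('w5.npz');U=lambda p:(130+p[0]*760/450/2,p[1]*500/296/2)
print('end (137)',(w2b(onz(c,[U((231,180))],.127))*1000).round(1),'pull (124)',(w2b(onz(c,[U((231,163))],.144))*1000).round(1))
print((w2b([.5852,.0819])*1000).round(1))
```

```text
end (137) [[  0.2 137.7]] pull (124) [[  0.2 123.8]]
[[  0.4 143.3]]
```

```bash
python3 -c "
from plant import workorder
print(workorder.close_job())"
```

```text
the job is handed in; nothing more can be done
None
```

The ten dice lie flat in one layer with at least one die in each of the six zones, though unevenly (one to three per zone). The lid measures fully home, and I handed the job in at about 31 s; the dice were last checked just before the lid closed.

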